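# Find the socket that fits the press-bed nut

## Robot

A 6-joint arm with a two-finger parallel gripper is mounted at the origin on the work surface. World frame = base frame: x ahead of the robot, y to its left, z up, the work surface at z = 0. Lengths are in m, angles in rad, forces in N, time in s.
With the tool pointing down it reaches from about 0.4 to 0.825 m from the base axis. Payload 7 kg.
Tool frame: the origin (TCP) lies at the very end of the fingers, on their centre line; the grasp point (between the pads) lies 19 mm behind it; x points along the fingers, y is the direction in which the jaws open and shut, and the axes are right-handed (so a half turn about x gives the same grasp; the last joint's range is limited). The gripper opens to 88 mm and grips with 3 to 60 N. Pads are 19 mm wide; open, the fingers measure 130 mm over their backs; the gripper's body (78 mm by 193 mm) begins 47 mm behind the grasp point.
Start: joints at [-0.846, 0.359, 0.012, 0, -1.224, -0.288], TCP at [0.286, -0.612, 0.227] pointing down, gripper open.
Joint ranges: [-3.07, 3.07], [-1.43, 2.12], [-1.02, 1.25], [-3.03, 1.67], [-3.05, -0], [-3.03, 3.03]. Speed limits (rad/s): [2.39, 2.39, 3.01, 3.14, 3.14, 3.14].

## Interface

Orientations are given as [roll, pitch, yaw] about the fixed x, y, z axes, in that order (R = Rz(yaw) Ry(pitch) Rx(roll)).
In Python, from station import arm gives the robot as it stands.
- The arm moves only by the shell command python3 -m inch 'ROWS' [OPENING] [FORCE]. ROWS is text: rows parted by semicolons, each of 6 numbers parted by spaces: the shift along the world's x, y, z in units of 30 mm (1.0 is 30 mm), then the turn, a rotation vector about the world's x, y, z in units of 5 degrees (1.0 is 5 degrees). In form: dx dy dz wx wy wz; .... A call has 1 to 12 rows; each row shifts and turns the commanded pose from where the row before left it; what a row does not reach is not made up. A row lasts 1/8 s, in which the tool goes at most 62.5 mm and 10.7 degrees, less where a joint would pass 70% of its speed; a pose out of reach is approached as far as the arm can. A call is refused whole if a number of a shift passes 1 or a number of a turn 1, either way. A call with a gripper value outside its range is refused whole. OPENING is the opening, from 0 (shut) to 1 (fully open), set as the call begins (- or left out, the last holds). The fingers move at their own pace and stop on an object; FORCE is the grip in N (left out, the last holds). Time passes only in rows, so rows that do not move let the fingers close. It gives the time, the measured TCP pose, the force and the opening at its end, in the units of the state.
- arm.get_state(): the state, without advancing time (a new reading comes with each control period).
- arm.grab_frame(name): name is "scene" or "top"; returns a dict with "frame" (480x640x3 uint8, red, green, blue), "range_z" (480x640 float32, m along the optical axis (not along the pixel's ray), 0 where there is no reading), "mtx" (3x3 intrinsics, pixels), "dist_coeffs" ([k1, k2, p1, p2, k3] as OpenCV has them; the pictures are not rectified), "pose" (4x4, takes a point from camera to world coordinates). Camera axes: x right, y up, looking along -z (the intrinsics and any distortion apply to the point x, -y, -z); pixel columns grow to the right and rows downward; lengths in m; the calibration is good to about 2 mm. A picture is of the moment at which its call begins.
- arm.job_done(): hands the job in, once; it reports no verdict.
Trained networks look in a picture, given as the dict that the camera call returned (one of the last four; its "shot" number tells which), for a name from the list of things; names that differ only in an ending like _2 or _b are one class to them, and where a whole thing is asked for, a point or a joint stands for the part that bears it (a point fixed in the world has none). Each returns a list of dicts, best first, with "confidence" (0 to 1); they miss things now and then, are a little off and sometimes report something else, mostly with a low value. They report only what shows in the picture. A call takes as long as a camera call.
- arm.search_frame(picture, target): "extent" ([centre column, centre row, width, height] as shares, 0 to 1, of the picture: columns of its width, rows of its height, round what is visible of it).
- arm.masks_of(picture, target): "mask" (480x640 bool, what is visible of it) and "extent" ([centre column, centre row, width, height] as shares, 0 to 1, of the picture: columns of its width, rows of its height, round what is visible of it).
- arm.place_of(picture, target): "position" ([column, row] as shares, 0 to 1, of the picture: columns of its width, rows of its height: a listed point, or the origin of a listed thing).
The state is a dict: "t": time; "q": joint angles; "qd": joint speeds; "joint_efforts": joint torques, N m; "eef_pos": TCP position; "ee_rot": TCP orientation; "force": force on the tool from outside, world axes, zero at the start; "moment": the same for the moment, N m; "width": finger opening in m.
Only numpy, scipy, OpenCV 4.12 (cv2) and the standard library are available. Lean on these libraries where they do the work, as an engineer would, in place of code of your own. Each camera call takes 0.05 s, during which the arm holds its last target. There are 200 camera calls.

## Task

Three sockets on the blue tray look alike; find the one that fits the hex nut in the yellow ring on the green press bed by trying them on it, and push the right one fully home so that its rim is down on the bed. Stand the ones that do not fit back upright on the tray, and leave everything else on the table where it is. Finish while still gripping the fitting socket, seated upright on the nut: do not let go of it.

Things in the scene. Friction and masses are not known exactly. Their poses are not given: they have to be found in the camera images.
- nut (a point): centre of the fixed hex nut in the yellow painted ring (80 mm across) on the green press bed, at the bed's top face, 22 mm above the table; z up. The nut is 14 mm tall, top edge bevelled; 20, 27 or 34 mm across flats, changing from run to run; two flats face this frame's +x and -x. A stud 12 mm thick stands up through it, its end 18 to 42 mm above the bed.
- press_mid (a point): middle of the top face of the fixed green press bed (170 mm along its x, 270 along its y, 22 thick); same axes as nut, which lies 30 mm towards -x. It also carries two other nuts, not ringed, 107 mm from the ringed one at its +y and -y sides, and two hinge lugs 30 mm tall along its +x edge.
- tray_in (a point): centre of the inner floor of the fixed blue socket tray, 6 mm above the table; the floor is 308 mm long (this frame's y) and 138 mm wide (x), the rim 8 mm above the floor; z up.
- socket_a_grip (a point): grip point of one of three loose sockets, alike outside, upright and mouth down on the tray: grey hexagonal body 48 mm across flats, 60 mm tall, with a square steel drive adapter 20 x 20 x 42 mm on top; 0.15 to 0.3 kg. The point is in the adapter, 82 mm above the mouth rim, 22 mm above the grey body; z up, x and y square to the adapter's faces. Two flats, outside and bore, face +x and -x.
- socket_b_grip (a point): the same point on the second socket, outwardly like socket_a. The three hexagonal bores fit the 20, 27 and 34 mm nuts with 1 mm clearance a side; the wider the bore, the shallower it is. Which socket has which bore cannot be seen from outside and has to be found by trying.
- socket_c_grip (a point): the same point on the third socket, outwardly like socket_a. Held over the nut it fits, with the flats lined up, a socket goes down until its rim rests on the press bed; on a nut it does not fit, it stops with its rim 8 mm or more above the bed.
- washer: loose brass washer, 34 mm across, 5 mm thick, lying on the press bed behind the ringed nut. Bystander; origin at the centre of its underside. Leave it where it is.
- chalk_box: orange chalk box, 22 x 60 x 20 mm, lying on the tray along its far edge. Bystander; origin at the centre of its underside. Leave it where it is.
- glue_stick: yellow glue stick standing on the table, 28 mm across, 90 mm tall. Bystander; origin at the centre of its underside. Leave it where it is.
- tape: roll of clear tape lying flat, 90 mm across, 24 mm tall. Bystander; origin at the centre of its underside. Leave it where it is.
- paint: closed red paint bottle, 52 mm across, 110 mm tall. Bystander; origin at the centre of its underside. Leave it where it is.
- egg_tray: open cardboard egg tray, 100 x 150 x 45 mm. Bystander; origin at the centre of its underside. Leave it where it is.
- mug: blue mug, 80 mm across, 90 mm tall, at the left side of the table. Bystander; origin at the centre of its underside. Leave it where it is.

How it is judged:
At the end, for the whole second after the job is handed in: One socket stands on the ringed nut: its axis within 4 mm of the nut's, its rim no more than 3.5 mm above the press bed, upright within 4 degrees, still, and gripped by the fingers (more than 1 N). The other two stand upright (within 4 degrees) on the tray floor, untouched and still ((((horizontal distance between socket_a_grip and nut below 0.004 m and z of socket_a_grip in the frame of nut between 0.077 and 0.0855 m and angle between socket_a_grip's own z axis and vertical below 0.07 rad and contact force between the fingers and socket_a above 1 N and linear speed of socket_a below 0.02 m/s) and (x of socket_b_grip in the frame of tray_in between -0.072 and 0.072 m and y of socket_b_grip in the frame of tray_in between -0.157 and 0.157 m and z of socket_b_grip in the frame of tray_in between 0.077 and 0.087 m and angle between socket_b_grip's own z axis and vertical below 0.07 rad and contact force between each of the arm, the fingers and socket_b below 0.1 N and linear speed of socket_b below 0.02 m/s) and (x of socket_c_grip in the frame of tray_in between -0.072 and 0.072 m and y of socket_c_grip in the frame of tray_in between -0.157 and 0.157 m and z of socket_c_grip in the frame of tray_in between 0.077 and 0.087 m and angle between socket_c_grip's own z axis and vertical below 0.07 rad and contact force between each of the arm, the fingers and socket_c below 0.1 N and linear speed of socket_c below 0.02 m/s)) or ((horizontal distance between socket_b_grip and nut below 0.004 m and z of socket_b_grip in the frame of nut between 0.077 and 0.0855 m and angle between socket_b_grip's own z axis and vertical below 0.07 rad and contact force between the fingers and socket_b above 1 N and linear speed of socket_b below 0.02 m/s) and (x of socket_a_grip in the frame of tray_in between -0.072 and 0.072 m and y of socket_a_grip in the frame of tray_in between -0.157 and 0.157 m and z of socket_a_grip in the frame of tray_in between 0.077 and 0.087 m and angle between socket_a_grip's own z axis and vertical below 0.07 rad and contact force between each of the arm, the fingers and socket_a below 0.1 N and linear speed of socket_a below 0.02 m/s) and (x of socket_c_grip in the frame of tray_in between -0.072 and 0.072 m and y of socket_c_grip in the frame of tray_in between -0.157 and 0.157 m and z of socket_c_grip in the frame of tray_in between 0.077 and 0.087 m and angle between socket_c_grip's own z axis and vertical below 0.07 rad and contact force between each of the arm, the fingers and socket_c below 0.1 N and linear speed of socket_c below 0.02 m/s)) or ((horizontal distance between socket_c_grip and nut below 0.004 m and z of socket_c_grip in the frame of nut between 0.077 and 0.0855 m and angle between socket_c_grip's own z axis and vertical below 0.07 rad and contact force between the fingers and socket_c above 1 N and linear speed of socket_c below 0.02 m/s) and (x of socket_a_grip in the frame of tray_in between -0.072 and 0.072 m and y of socket_a_grip in the frame of tray_in between -0.157 and 0.157 m and z of socket_a_grip in the frame of tray_in between 0.077 and 0.087 m and angle between socket_a_grip's own z axis and vertical below 0.07 rad and contact force between each of the arm, the fingers and socket_a below 0.1 N and linear speed of socket_a below 0.02 m/s) and (x of socket_b_grip in the frame of tray_in between -0.072 and 0.072 m and y of socket_b_grip in the frame of tray_in between -0.157 and 0.157 m and z of socket_b_grip in the frame of tray_in between 0.077 and 0.087 m and angle between socket_b_grip's own z axis and vertical below 0.07 rad and contact force between each of the arm, the fingers and socket_b below 0.1 N and linear speed of socket_b below 0.02 m/s)))); the arm keeps its last pose, push and grip.
It fails at once if a bystander (washer, chalk box, glue stick, tape, paint bottle, egg tray, mug) is shifted by more than 30 mm (distance of any of washer, chalk_box, glue_stick, tape, paint, egg_tray, mug from where it was at the start of the episode above 0.03 m).
It also fails if it takes over 72 s, if anything falls off the work surface, if the arm or the gripper's body presses on something with over 40 N, if the wrist force passes 120 N, or if a joint passes its speed limit or range.

## Working session

There is one attempt and no reset: what is moved stays moved. The work goes in short steps, Python scripts to look and compute and a shell command to move; the robot and the scene stay as the last step left them, time stands still between calls to the robot, and variables do not carry over. Pictures are saved under pics/ and viewed, about 8 in all and at most 12, crops included, and the job is handed in when it is done.

```bash
mkdir -p pics; cat > h.py <<'E'
import numpy as np, cv2
from station import arm
def save(d,n): cv2.imwrite(f'pics/{n}.png',d['frame'][:,:,::-1])
def ray(d,px):
    # px Nx2 -> camera origin, world dirs (unit depth)
    u=cv2.undistortPoints(np.array(px,float).reshape(-1,1,2),d['mtx'],np.array(d['dist_coeffs']))[:,0]
    c=np.c_[u[:,0],-u[:,1],-np.ones(len(u))]
    P=np.array(d['pose']); return P[:3,3],c@P[:3,:3].T
def atz(d,px,z):
    o,r=ray(d,px); return o+r*((z-o[2])/r[:,2])[:,None]
def cloud(d,m=None):
    z=d['range_z']; m=(z>0) if m is None else m&(z>0)
    v,u=np.nonzero(m); o,r=ray(d,np.c_[u,v]); return o+r*z[v,u][:,None],np.c_[u,v]
E
python3 - <<'E'
from h import *
print(arm.get_state())
for n in('scene','top'):
    d=arm.grab_frame(n); save(d,n); print(n,d['pose'].round(3).tolist() if hasattr(d['pose'],'round') else d['pose'])
    for t,z in(('nut',.022),('press_mid',.022),('tray_in',.006),('socket_a_grip',.088),('washer',.022),('chalk_box',.006),('glue_stick',0),('tape',0),('paint',0),('egg_tray',0),('mug',0)):
        for o in arm.place_of(d,t)[:5]:
            px=np.array(o['position'])*[640,480]
            print(t,round(o['confidence'],2),px.round(0),atz(d,[px],z)[0].round(3))
E
```

```text
{'t': 0.0, 'q': array([-8.45911989e-01,  3.59414313e-01,  1.10410314e-02, -3.64931959e-04,
       -1.22411244e+00, -2.88109429e-01]), 'qd': array([-0.00016358, -0.00029581,  0.0013237 ,  0.00154573, -0.00026818,
        0.00044348]), 'joint_efforts': array([ 1.76365966e-04, -5.82722747e+01,  2.93052703e+01,  6.99711934e+00,
        6.84271901e-03, -1.30273766e-04]), 'eef_pos': array([ 0.28530535, -0.61118121,  0.22559454]), 'ee_rot': array([1.65859351, 1.56907244, 2.09524413]), 'force': array([-0.87177716,  0.7765105 ,  0.34036194]), 'moment': array([-0.00475561, -0.01176864, -0.04099972]), 'width': 0.08754112701267272}
scene [[-0.721, -0.575, 0.387, 0.966], [0.693, -0.609, 0.387, 0.452], [0.013, 0.547, 0.837, 0.823], [0.0, 0.0, 0.0, 1.0]]
nut 0.93 [277. 134.] [ 0.473 -0.2    0.022]
press_mid 0.7 [266. 139.] [ 0.502 -0.206  0.022]
tray_in 0.95 [388. 248.] [0.51  0.201 0.006]
socket_a_grip 0.59 [444. 254.] [0.488 0.308 0.088]
washer 0.52 [245. 147.] [ 0.556 -0.221  0.022]
chalk_box 0.66 [370. 261.] [0.561 0.197 0.006]
glue_stick 0.56 [292. 280.] [0.706 0.114 0.   ]
tape 0.88 [233. 256
[... 172 characters left out ...]
 [488. 369.] [0.569 0.5   0.   ]
top [[0.022, 0.987, -0.16, 0.427], [-1.0, 0.024, 0.013, 0.106], [0.017, 0.16, 0.987, 1.216], [0.0, 0.0, 0.0, 1.0]]
nut 0.6 [459. 293.] [ 0.474 -0.201  0.022]
press_mid 0.6 [463. 283.] [ 0.496 -0.21   0.022]
tray_in 0.75 [282. 272.] [0.512 0.206 0.006]
socket_a_grip 0.55 [235. 278.] [0.493 0.299 0.088]
washer 0.55 [464. 254.] [ 0.563 -0.214  0.022]
chalk_box 0.81 [284. 254.] [0.555 0.202 0.006]
glue_stick 0.52 [321. 190.] [0.712 0.12  0.   ]
tape 0.63 [371. 173.] [0.757 0.001 0.   ]
paint 0.8 [245. 185.] [0.719 0.302 0.   ]
egg_tray 0.68 [468. 181.] [ 0.743 -0.232  0.   ]
egg_tray 0.45 [460. 284.] [ 0.495 -0.21   0.   ]
mug 0.55 [157. 244.] [0.573 0.501 0.   ]
```

View pics/scene.png

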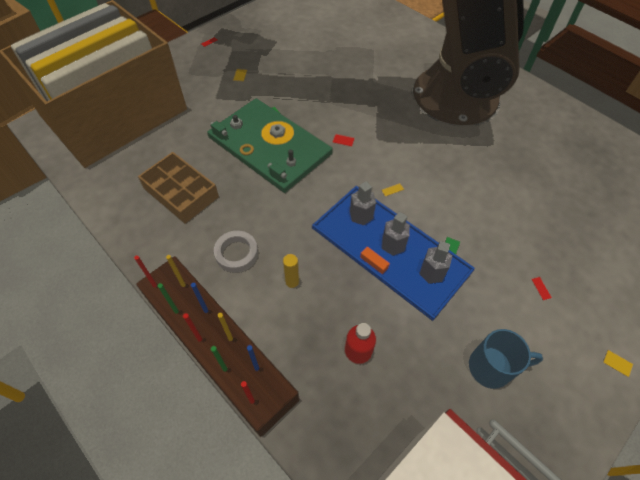

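View pics/top.png

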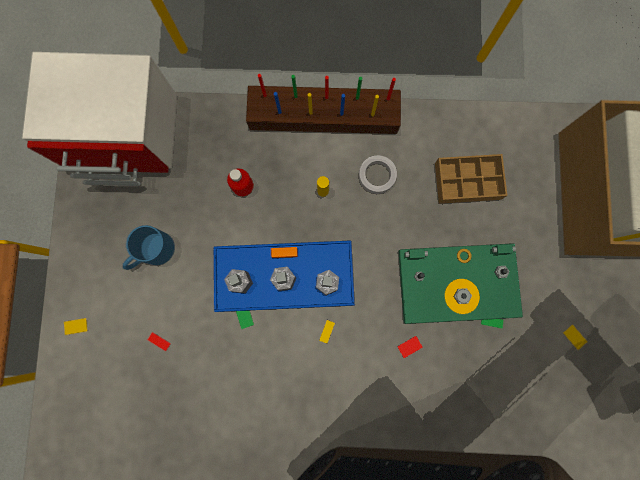

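```bash
cat > m.py <<'E'
from h import *
ds={n:arm.grab_frame(n) for n in('top','scene')}
rows=[]
for n,d in ds.items():
    P,uv=cloud(d)
    hsv=cv2.cvtColor(d['frame'],cv2.COLOR_RGB2HSV); H=hsv[uv[:,1],uv[:,0]]
    # adapters
    for y0 in (.31,.2,.105):
        m=(abs(P[:,1]-y0)<.045)&(abs(P[:,0]-.495)<.05)
        a=P[m&(P[:,2]>.1)&(P[:,2]<.118)]
        b=P[m&(P[:,2]>.058)&(P[:,2]<.074)]
        if len(a)<5: print(n,y0,'few',len(a)); continue
        c,s,ang=cv2.minAreaRect((a[:,:2]*1000).astype(np.float32))
        print(n,'sock',y0,'top n',len(a),a.mean(0).round(4),np.round(c,1),np.round(s,1),round(ang,1),'body n',len(b), b.mean(0).round(4) if len(b) else '')
    # yellow ring
    m=(abs(P[:,0]-.475)<.07)&(abs(P[:,1]+.2)<.07)&(H[:,0]>18)&(H[:,0]<35)&(H[:,1]>130)&(abs(P[:,2]-.022)<.01)
    a=atz(d,uv[m],.022)[:,:2]*1000
    print(n,'ring',cv2.fitEllipse(cv2.convexHull(a.astype(np.float32))),P[m,2].mean())
    # bed
    m=(H[:,0]>60)&(H[:,0]<90)&(H[:,1]>80)&(abs(P[:,2]-.022)<.008)&(abs(P[:,0]-.5)<.15)&(abs(P[:,1]+.2)<.2)
    a=atz(d,uv[m],.022)[:,:2]*1000; print(n,'bed',cv2.minAreaRect(a.astype(np.float32)),P[m,2].mean())
    m=(H[:,0]>100)&(H[:,0]<125)&(H[:,1]>150)&(abs(P[:,2]-.008)<.01)&(abs(P[:,0]-.5)<.15)&(abs(P[:,1]-.2)<.22)
    a=P[m,:2]*1000; print(n,'tray',cv2.minAreaRect(a.astype(np.float32)))
    m=(np.hypot(P[:,0]-.474,P[:,1]+.201)<.03)&(P[:,2]>.028); a=P[m]
    print(n,'nut z quant',len(a),np.quantile(a[:,2],[.05,.25,.5,.75,.95,1]).round(4),a.mean(0).round(4), np.ptp(a[a[:,2]<.04],axis=0).round(3))
d=ds['top']; f=d['frame'][:,:,::-1]
c1=cv2.resize(f[262:302,215:355],None,fx=5.7,fy=5.7,interpolation=cv2.INTER_CUBIC)
c2=cv2.resize(f[240:328,395:525],None,fx=4,fy=4,interpolation=cv2.INTER_CUBIC)
o=np.zeros((600,800,3),np.uint8); o[:c1.shape[0],:c1.shape[1]]=c1[:,:800]; o[240:240+352,:520]=c2
s=ds['scene']['frame'][110:150,250:305,::-1]; s=cv2.resize(s,None,fx=5,fy=5,interpolation=cv2.INTER_CUBIC); o[240:440,525:800]=s
cv2.imwrite('pics/crop1.png',o)
s=ds['scene']['frame'][175:290,335:475,::-1]; cv2.imwrite('pics/crop2.png',cv2.resize(s,None,fx=5,fy=5,interpolation=cv2.INTER_CUBIC))
E
python3 m.py
```

```text
top sock 0.31 top n 96 [0.4883 0.299  0.1085] [488.5 299.6] [20.2 20.1] 26.3 body n 308 [0.4878 0.2969 0.0671]
top sock 0.2 top n 91 [0.4964 0.1997 0.1091] [496.6 200. ] [19.5 19. ] 2.3 body n 314 [0.4955 0.1989 0.0672]
top sock 0.105 top n 91 [0.49   0.1008 0.1091] [490.2 100.4] [19.2 19.1] 1.2 body n 319 [0.4897 0.101  0.0675]
top ring ((485.003662109375, -208.41868591308594), (81.77767944335938, 119.0113296508789), 87.06038665771484) 0.024073447002697455
top bed ((497.07598876953125, -202.828125), (169.10748291015625, 270.5079345703125), 4.388895034790039) 0.023349785206341275
top tray ((505.3412780761719, 203.39077758789062), (149.62814331054688, 321.03167724609375), 3.9075939655303955)
top nut z quant 221 [0.0291 0.0342 0.0368 0.0389 0.0418 0.0455] [ 0.4677 -0.2046  0.0364] [0.048 0.055 0.012]
scene sock 0.31 top n 122 [0.4901 0.3018 0.1063] [488.8 301.4] [21.  20.3] 24.1 body n 370 [0.495  0.3033 0.0649]
scene sock 0.2 top n 107 [0.498  0.2018 0.1063] [496.9 201.1] [22.1 20.5] 9.6 body n 326 [0.5029 0.2048 0.0652]
scene sock 0.105 top n 99 [0.4908 0.1037 0.1062] [489. 103.] [21.  20.6] 83.4 body n 285 [0.4955 0.1081 0.0654]
scene ring ((481.4806213378906, -210.08477783203125), (78.98027038574219, 118.57093048095703), 68.72223663330078) 0.02118271560056116
scene bed ((500.1002197265625, -197.31753540039062), (171.37527465820312, 271.5370178222656), 4.420482635498047) 0.020943511784015836
scene tray ((506.6567687988281, 204.5379180908203), (150.37205505371094, 317.63232421875), 4.128907203674316)
scene nut z quant 134 [0.0295 0.0322 0.0341 0.0358 0.038  0.0422] [ 0.4699 -0.2002  0.034 ] [0.035 0.038 0.012]
```

View pics/crop1.png

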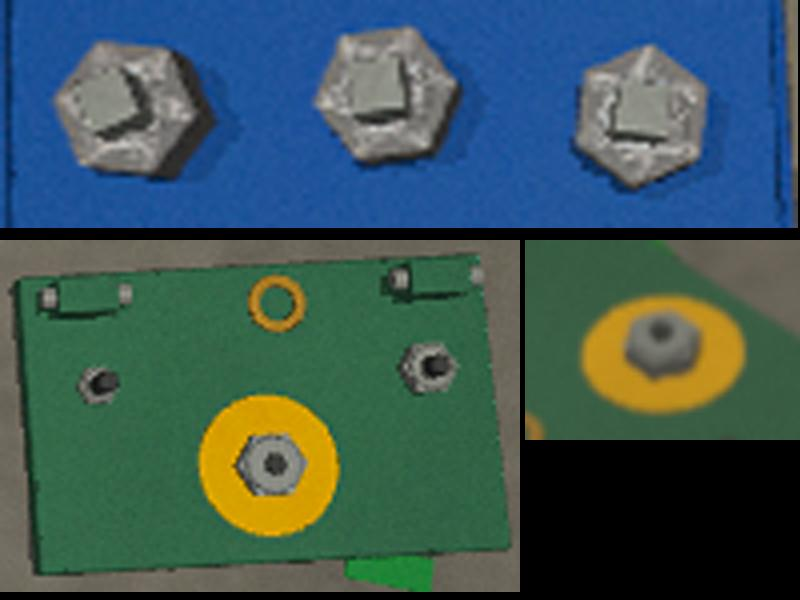

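View pics/crop2.png

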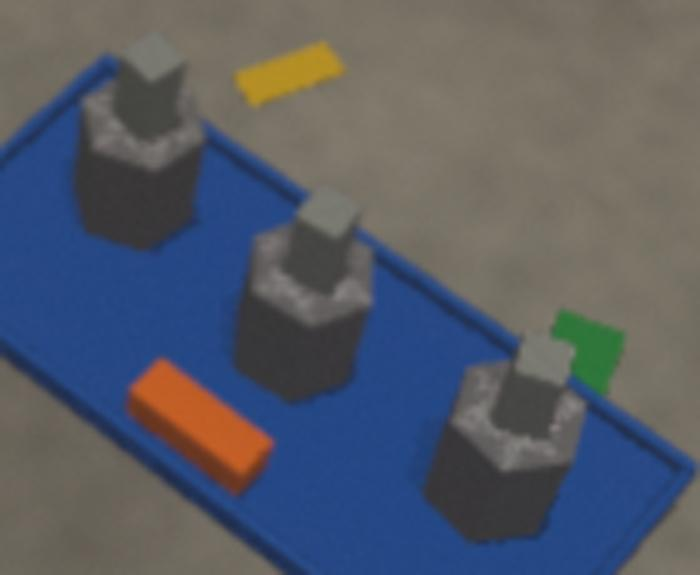

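The pictures show three sockets in a row. In `top` they sit at about (236,281), (282,278) and (328,281). The left and middle ones have flats facing roughly ±x, turned about +25° and +10°. The right one has corners along x, so it is turned about 90°. The ringed nut is at about (462,296) and looks like the 34 mm one. The bed is turned about +4°.

```bash
cat > m2.py <<'E'
from h import *
from scipy.spatial.transform import Rotation as R
s=arm.get_state(); M=R.from_euler('xyz',s['ee_rot']).as_matrix(); print('tool x',M[:,0].round(3),'jaw',M[:,1].round(3),np.degrees(np.arctan2(M[1,1],M[0,1])).round(2))
for n in('top','scene'):
    d=arm.grab_frame(n); P,uv=cloud(d); hsv=cv2.cvtColor(d['frame'],cv2.COLOR_RGB2HSV); H=hsv[uv[:,1],uv[:,0]]
    Q=atz(d,uv,.022)
    m=(np.hypot(Q[:,0]-.47,Q[:,1]+.202)<.052)&(H[:,0]>18)&(H[:,0]<35)&(H[:,1]>130)&(H[:,2]>100)
    a=Q[m,:2]*1000
    print(n,'ring',cv2.fitEllipse(cv2.convexHull(a.astype(np.float32))))
    for y0 in (.3,.2,.102):
        c=np.array([.4965 if y0==.2 else .489,y0])
        b=P[(np.hypot(*(P[:,:2]-c).T)<.034)&(P[:,2]>.058)&(P[:,2]<.074)][:,:2]*1000
        best=[]
        for th in range(0,60,2):
            w=[]; 
            for k in range(3):
                t=np.radians(th+60*k); p=b@[np.cos(t),np.sin(t)]; w.append(np.quantile(p,.99)-np.quantile(p,.01))
            best.append((np.sum(w)/3,th))
        print(n,y0,len(b),[(round(x,1),t) for x,t in sorted(best)[:4]])
E
python3 m2.py
```

```text
tool x [ 0.  0. -1.] jaw [-0.423  0.906 -0.   ] 115.03
top ring ((467.5782470703125, -206.90895080566406), (79.25184631347656, 80.09819793701172), 160.0255889892578)
top 0.3 306 [(np.float64(47.0), 0), (np.float64(47.0), 58), (np.float64(47.3), 54), (np.float64(47.3), 52)]
top 0.2 316 [(np.float64(47.0), 8), (np.float64(47.1), 12), (np.float64(47.1), 10), (np.float64(47.2), 14)]
top 0.102 321 [(np.float64(46.8), 20), (np.float64(46.9), 22), (np.float64(47.0), 24), (np.float64(47.0), 26)]
scene ring ((467.3235168457031, -204.7013397216797), (80.25548553466797, 81.3941650390625), 142.5090789794922)
scene 0.3 370 [(np.float64(47.4), 54), (np.float64(47.5), 56), (np.float64(47.5), 52), (np.float64(47.6), 58)]
scene 0.2 327 [(np.float64(47.2), 12), (np.float64(47.3), 14), (np.float64(47.3), 16), (np.float64(47.4), 10)]
scene 0.102 289 [(np.float64(46.3), 28), (np.float64(46.4), 26), (np.float64(46.4), 30), (np.float64(46.5), 24)]
```

```bash
A='0.284 0.99 0 0 0 -0.26'; python3 -m inch '0.284 0.99 0 0 0 -0.26;0.284 0.99 0 0 0 -0.26;0.284 0.99 0 0 0 -0.26;0.284 0.99 0 0 0 -0.26;0.284 0.99 0 0 0 -0.26;0.284 0.99 0 0 0 -0.26;0.284 0.99 0 0 0 -0.26;0.284 0.99 0 0 0 -0.26;0.284 0.99 0 0 0 -0.26;0.284 0.99 0 0 0 -0.26;0.284 0.99 0 0 0 -0.26;0.284 0.99 0 0 0 -0.26' 0.55 30
python3 -m inch '0.284 0.99 0 0 0 -0.26;0.284 0.99 0 0 0 -0.26;0.284 0.99 0 0 0 -0.26;0.284 0.99 0 0 0 -0.26;0.284 0.99 0 0 0 -0.26;0.284 0.99 0 0 0 -0.26;0.284 0.99 0 0 0 -0.26;0.284 0.99 0 0 0 -0.26;0.284 0.99 0 0 0 -0.26;0.284 0.99 0 0 0 -0.26;0.284 0.99 0 0 0 -0.26;0 0 0 0 0 0'
```

```text
t: 2.9
eef_pos: [0.388, -0.2543, 0.2268]
ee_rot: [-0.363, 1.57, -0.199]
force: [0.1, -0.5, 0.8]
width: 0.0481
t: 4.4
eef_pos: [0.482, 0.0731, 0.2265]
ee_rot: [0.422, 1.571, 0.338]
force: [-0.9, -0.1, 0.3]
width: 0.0485
```

```bash
python3 -m inch '0.25 0.95 0 0 0 -0.2;0 0 -0.9 0 0 0;0 0 -0.9 0 0 0;0 0 -0.9 0 0 0;0 0 -0.8 0 0 0;0 0 0 0 0 0;0 0 0 0 0 0'; cat > view.py <<'E'
import sys
from h import *
n,name,c0,c1,r0,r1,k=sys.argv[1:]
c0,c1,r0,r1=map(int,(c0,c1,r0,r1)); d=arm.grab_frame(n)
cv2.imwrite(f'pics/{name}.png',cv2.resize(d['frame'][r0:r1,c0:c1,::-1],None,fx=float(k),fy=float(k),interpolation=cv2.INTER_CUBIC))
E
python3 view.py scene c3 300 420 150 250 5
```

```text
t: 5.28
eef_pos: [0.4895, 0.0999, 0.1225]
ee_rot: [0.357, 1.57, 0.255]
force: [-0.8, -0.2, 0.4]
width: 0.0483
```

View pics/c3.png

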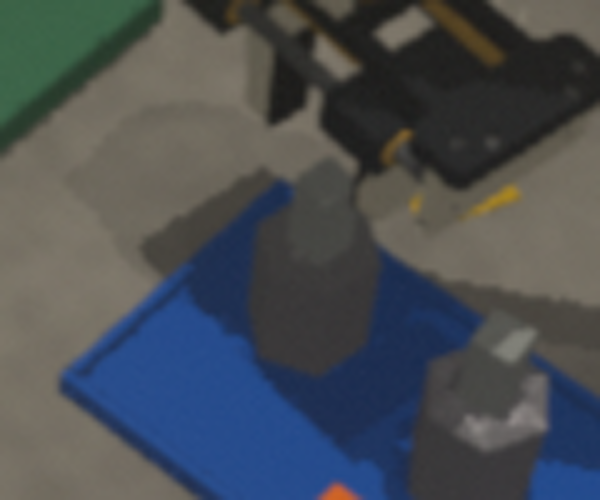

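The socket, at about (325,230) in the crop, lies between the open fingers. I'll go down and grip.

```bash
python3 -m inch '0 0.05 -0.6 0 0 0;0 0 -0.6 0 0 0;0 0 -0.45 0 0 0;0 0 0 0 0 0;0 0 0 0 0 0'; python3 -m inch '0 0 0 0 0 0;0 0 0 0 0 0;0 0 0 0 0 0;0 0 0 0 0 0;0 0 0 0 0 0;0 0 0 0 0 0' 0 40
```

```text
t: 5.95
eef_pos: [0.4895, 0.1017, 0.0728]
ee_rot: [0.478, 1.57, 0.375]
force: [0.9, -0.8, 0.1]
width: 0.048
t: 6.7
eef_pos: [0.4891, 0.1016, 0.0722]
ee_rot: [0.373, 1.571, 0.271]
force: [-0.1, 0.3, 2.3]
width: 0.0197
```

```bash
python3 -m inch '0 0 0.5 0 0 0;0 0 0.9 0 0 0;0 0 0.9 0 0 0;0 0 0.8 0 0 0;0 0 0 0 0 0'; python3 -m inch '-0.065 -0.932 0 0 0 -0.358;-0.065 -0.932 0 0 0 -0.358;-0.065 -0.932 0 0 0 -0.358;-0.065 -0.932 0 0 0 -0.358;-0.065 -0.932 0 0 0 -0.358;-0.065 -0.932 0 0 0 -0.358;-0.065 -0.932 0 0 0 -0.358;-0.065 -0.932 0 0 0 -0.358;-0.065 -0.932 0 0 0 -0.358;-0.065 -0.932 0 0 0 -0.358;-0.065 -0.932 0 0 0 -0.358'; python3 -m inch '0 0 0 0 0 0;0 0 0 0 0 0;0 0 0 0 0 0'
```

```text
t: 7.32
eef_pos: [0.4899, 0.102, 0.1673]
ee_rot: [0.644, 1.567, 0.542]
force: [0.7, 0.1, -3.9]
width: 0.0196
t: 8.7
eef_pos: [0.4666, -0.2068, 0.1641]
ee_rot: [-2.967, 1.569, 2.868]
force: [0.3, -0.4, -2.3]
width: 0.02
t: 9.07
eef_pos: [0.4674, -0.2055, 0.1648]
ee_rot: [3.131, 1.57, 2.686]
force: [0.1, -0.6, -3.1]
width: 0.0197
```

```bash
python3 -m inch '0 0 -0.9 0 0 0;0 0 -0.8 0 0 0;0 0 -0.3 0 0 0;0 0 0 0 0 0;0 0 0 0 0 0'; python3 -m inch '0 0 -0.1 0 0 0;0 0 -0.1 0 0 0;0 0 -0.1 0 0 0;0 0 0 0 0 0;0 0 0 0 0 0'
```

```text
t: 9.7
eef_pos: [0.4683, -0.206, 0.106]
ee_rot: [0.243, 1.569, -0.203]
force: [-0.3, 0.0, -2.3]
width: 0.02
t: 10.32
eef_pos: [0.4713, -0.2074, 0.1013]
ee_rot: [0.062, 1.562, -0.382]
force: [-4.9, 2.0, 33.1]
width: 0.0199
```

```bash
f(){ grep -E 'eef|force'|tr '\n' ' ';echo; }
python3 -m inch '0 0 0.08 0 0 0;0 0 0 0 0 0'|f
python3 -m inch '0.067 0 0 0 0 0;0 0 0 0 0 0'|f
python3 -m inch '0 0.067 0 0 0 0;0 0 0 0 0 0'|f
python3 -m inch '-0.067 0 0 0 0 0;0 0 0 0 0 0'|f
python3 -m inch '-0.067 0 0 0 0 0;0 0 0 0 0 0'|f
python3 -m inch '0 -0.067 0 0 0 0;0 0 0 0 0 0'|f
python3 -m inch '0 -0.067 0 0 0 0;0 0 0 0 0 0'|f
python3 -m inch '0.067 0 0 0 0 0;0 0 0 0 0 0'|f
python3 -m inch '0.067 0 0 0 0 0;0 0 0 0 0 0'|f
python3 -m inch '-0.067 0.067 0 0 0 0;0 0 0 0 0 0'|f
```

```text
eef_pos: [0.4707, -0.207, 0.1015] force: [0.5, -0.6, 14.3] 
eef_pos: [0.4712, -0.207, 0.1015] force: [-4.1, 0.1, 20.1] 
eef_pos: [0.4713, -0.2059, 0.1015] force: [-3.9, -5.6, 17.5] 
eef_pos: [0.4709, -0.2058, 0.1015] force: [0.6, -5.3, 11.2] 
eef_pos: [0.47, -0.2054, 0.1016] force: [4.1, -4.3, 10.7] 
eef_pos: [0.47, -0.2063, 0.1016] force: [3.1, 3.8, 13.0] 
eef_pos: [0.4698, -0.2078, 0.1015] force: [1.5, 7.6, 15.0] 
eef_pos: [0.4703, -0.2078, 0.1015] force: [-3.0, 8.1, 20.4] 
eef_pos: [0.471, -0.208, 0.1015] force: [-6.2, 7.2, 24.4] 
eef_pos: [0.4705, -0.2072, 0.1015] force: [-0.7, -2.3, 15.2]
```

```bash
f(){ grep -E 'eef|force'|tr '\n' ' ';echo; }
python3 -m inch '0 0 0.25 0 0 0;-0.13 0.04 0 0 0 0;0 0 0 0 0 0'|f
python3 -m inch '0 0 -0.13 0 0 0;0 0 -0.12 0 0 0;0 0 0 0 0 0'|f
python3 -m inch '0.067 0 0 0 0 0;0 0 0 0 0 0'|f
python3 -m inch '0 0.067 0 0 0 0;0 0 0 0 0 0'|f
python3 -m inch '-0.067 0 0 0 0 0;0 0 0 0 0 0'|f
python3 -m inch '-0.067 0 0 0 0 0;0 0 0 0 0 0'|f
python3 -m inch '0 -0.067 0 0 0 0;0 0 0 0 0 0'|f
python3 -m inch '0 -0.067 0 0 0 0;0 0 0 0 0 0'|f
python3 -m inch '0.067 0 0 0 0 0;0 0 0 0 0 0'|f
python3 view.py scene c4 225 345 70 170 6
```

```text
eef_pos: [0.4629, -0.2047, 0.1056] force: [0.1, -0.3, -2.1] 
eef_pos: [0.4655, -0.2055, 0.1016] force: [-7.4, 4.2, 29.6] 
eef_pos: [0.4663, -0.2057, 0.1016] force: [-10.7, 4.2, 33.6] 
eef_pos: [0.4662, -0.205, 0.1016] force: [-8.8, -5.3, 28.5] 
eef_pos: [0.4657, -0.205, 0.1016] force: [-4.6, -6.9, 22.7] 
eef_pos: [0.4651, -0.2048, 0.1015] force: [-1.2, -6.5, 17.5] 
eef_pos: [0.4652, -0.2055, 0.1016] force: [-0.9, 2.9, 22.5] 
eef_pos: [0.4653, -0.2061, 0.1016] force: [-2.2, 12.2, 26.4] 
eef_pos: [0.4661, -0.2063, 0.1016] force: [-5.8, 11.8, 30.1]
```

View pics/c4.png

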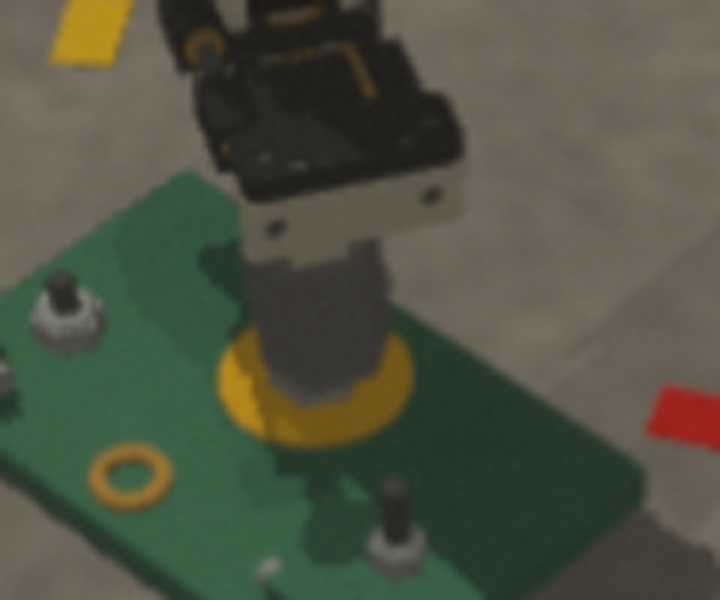

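The socket sits about 13 mm above the bed, on top of the nut. I'll sweep the strip not yet covered before ruling it out.

```bash
f(){ grep -E 'eef|force'|tr '\n' ' ';echo; }
python3 -m inch '0.06 0.06 0.05 0 0 0;0 0 0 0 0 0'|f
python3 -m inch '0.06 0 0 0 0 0;0 0 0 0 0 0'|f
python3 -m inch '0.06 0.03 0 0 0 0.5;0 0 0 0 0 0'|f
python3 -m inch '0.03 0 0 0 0 -0.5;0 0 0 0 0 -0.5'|f
python3 -m inch '0.03 0 0 0 0 0.5;0 0 0 0 0 0'|f
```

```text
eef_pos: [0.4664, -0.2056, 0.1017] force: [-5.0, 2.0, 17.5] 
eef_pos: [0.4668, -0.2057, 0.1017] force: [-9.0, 2.7, 22.9] 
eef_pos: [0.4677, -0.2055, 0.1016] force: [-11.1, -3.0, 22.1] 
eef_pos: [0.4695, -0.205, 0.1015] force: [-5.6, 0.6, 18.0] 
eef_pos: [0.4701, -0.2051, 0.1015] force: [-8.3, -0.4, 20.4]
```

```bash
python3 -m inch '0 0 0.6 0 0 0;0 0 0.8 0 0 0;0 0 0.8 0 0 0;0 0 0 0 0 0;0 0 0 0 0 0'; python3 -m inch '0.067 0.93 0 0 0 0.358;0.067 0.93 0 0 0 0.358;0.067 0.93 0 0 0 0.358;0.067 0.93 0 0 0 0.358;0.067 0.93 0 0 0 0.358;0.067 0.93 0 0 0 0.358;0.067 0.93 0 0 0 0.358;0.067 0.93 0 0 0 0.358;0.067 0.93 0 0 0 0.358;0.067 0.93 0 0 0 0.358;0.067 0.93 0 0 0 0.358;0 0 0 0 0 0'
```

```text
t: 17.25
eef_pos: [0.4701, -0.204, 0.1647]
ee_rot: [-3.05, 1.569, 2.787]
force: [-0.3, -0.8, -3.4]
width: 0.0195
t: 18.75
eef_pos: [0.4925, 0.1039, 0.1645]
ee_rot: [-2.578, 1.569, -2.679]
force: [0.4, 0.2, -2.3]
width: 0.0193
```

```bash
python3 -m inch '-0.1 -0.07 -0.9 0 0 0;0 0 -0.9 0 0 0;0 0 -0.9 0 0 0;0 0 -0.2 0 0 0;0 0 -0.1 0 0 0;0 0 -0.07 0 0 0;0 0 0 0 0 0;0 0 0 0 0 0'
```

```text
t: 19.75
eef_pos: [0.4902, 0.1008, 0.0744]
ee_rot: [0.683, 1.57, 0.581]
force: [0.4, -0.4, -2.8]
width: 0.0199
```

```bash
python3 -m inch '0 0 -0.05 0 0 0;0 0 -0.03 0 0 0;0 0 0 0 0 0;0 0 0 0 0 0'; python3 -m inch '0 0 0 0 0 0;0 0 0 0 0 0;0 0 0 0 0 0' 0.55; python3 -m inch '0 0 0.9 0 0 0;0 0 0.9 0 0 0;0 0 0.2 0 0 0;0.053 0.83 0 0 0 0.8;0.053 0.83 0 0 0 0.8;0.053 0.83 0 0 0 0.8;0.053 0.83 0 0 0 0.8;0 0 0 0 0 0;0 0 0 0 0 0'
```

```text
t: 20.25
eef_pos: [0.4902, 0.1007, 0.0721]
ee_rot: [0.353, 1.57, 0.251]
force: [-3.4, 1.2, 5.1]
width: 0.0199
t: 20.62
eef_pos: [0.49, 0.1006, 0.0714]
ee_rot: [-1.063, 1.571, -1.166]
force: [0.1, 0.0, -0.7]
width: 0.044
t: 21.75
eef_pos: [0.496, 0.2004, 0.1311]
ee_rot: [-2.739, 1.57, -2.562]
force: [-1.0, -0.9, 0.1]
width: 0.0483
```

```bash
python3 -m inch '0.02 0 -0.7 0 0 0;0 0 -0.8 0 0 0;0 0 -0.45 0 0 0;0 0 0 0 0 0;0 0 0 0 0 0';python3 -m inch '0 0 0 0 0 0;0 0 0 0 0 0;0 0 0 0 0 0;0 0 0 0 0 0;0 0 0 0 0 0' 0 40; python3 -m inch '0 0 0.5 0 0 0;0 0 0.9 0 0 0;0 0 0.9 0 0 0;0 0 0.8 0 0 0;0 0 0 0 0 0'
python3 - <<'E'
from m import *
E
```

```text
t: 22.38
eef_pos: [0.4974, 0.2004, 0.0737]
ee_rot: [0.307, 1.57, 0.484]
force: [-0.2, -0.3, 0.0]
width: 0.0483
t: 23.0
eef_pos: [0.4969, 0.2003, 0.0731]
ee_rot: [0.63, 1.571, 0.807]
force: [-1.5, 1.0, 1.5]
width: 0.0198
t: 23.62
eef_pos: [0.4978, 0.2009, 0.1684]
ee_rot: [0.5, 1.567, 0.677]
force: [0.2, -0.4, -2.8]
width: 0.0199
top 0.31 few 0
top 0.2 few 0
top sock 0.105 top n 58 [0.4826 0.0979 0.1095] [484.9  99.8] [18.5 19.5] 83.5 body n 237 [0.4802 0.096  0.0674]
top ring ((485.28363037109375, -208.58447265625), (81.8283462524414, 119.64083099365234), 86.50413513183594) 0.024092845069149313
top bed ((497.0841369628906, -202.93455505371094), (169.10748291015625, 270.2834777832031), 4.388895034790039) 0.02338531100778189
top tray ((507.40576171875, 168.28257751464844), (149.0127716064453, 250.4827880859375), 3.8885040283203125)
top nut z quant 228 [0.0288 0.0344 0.0365 0.0387 0.0423 0.0446] [ 0.4677 -0.2046  0.0362] [0.054 0.056 0.012]
scene sock 0.31 top n 121 [0.4898 0.3017 0.1063] [488.8 301.1] [21.4 20.3] 21.3 body n 366 [0.4951 0.3032 0.0651]
scene sock 0.2 top n 149 [0.5131 0.2089 0.1089] [509.3 203. ] [27.2 54. ] 12.5 body n 0 
scene sock 0.105 top n 93 [0.4866 0.1034 0.1062] [486.  102.5] [22.3 19.5] 2.6 body n 283 [0.4914 0.1073 0.0651]
scene ring ((482.6780090332031, -205.89308166503906), (82.47603607177734, 117.03005981445312), 84.20100402832031) 0.021118076174954297
scene bed ((499.46905517578125, -197.8971710205078), (170.26840209960938, 269.7614440917969), 4.517704010009766) 0.02092747932168534
scene tray ((506.53790283203125, 204.65536499023438), (151.4271697998047, 317.36962890625), 4.053923606872559)
scene nut z quant 133 [0.0297 0.0316 0.0337 0.0351 0.0374 0.0409] [ 0.4693 -0.2008  0.0335] [0.035 0.038 0.011]
```

```bash
python3 -m inch '-0.078 -0.969 0 0 0 -0.08;-0.073 -0.969 0 0 0 -0.08;-0.073 -0.969 0 0 0 -0.08;-0.073 -0.969 0 0 0 -0.08;-0.073 -0.969 0 0 0 -0.08;-0.073 -0.969 0 0 0 -0.08;-0.073 -0.969 0 0 0 -0.08;-0.073 -0.969 0 0 0 -0.08;-0.073 -0.969 0 0 0 -0.08;-0.073 -0.969 0 0 0 -0.08;-0.073 -0.969 0 0 0 -0.08;-0.073 -0.969 0 0 0 -0.08' - 60; python3 -m inch '-0.073 -0.969 0 0 0 -0.08;-0.073 -0.969 0 0 0 -0.08;0 0 0 0 0 0;0 0 -0.9 0 0 0;0 0 -0.9 0 0 0;0 0 0 0 0 0;0 0 0 0 0 0;0 0 0 0 0 0'
```

```text
t: 25.22
eef_pos: [0.4694, -0.1495, 0.1647]
ee_rot: [2.99, 1.568, 3.083]
force: [0.5, -0.3, -3.1]
width: 0.0197
t: 26.22
eef_pos: [0.4669, -0.2067, 0.113]
ee_rot: [-0.224, 1.569, -0.145]
force: [-0.2, 0.8, -3.7]
width: 0.0196
```

```bash
f(){ grep -E 'eef|force'|tr '\n' ' ';echo; }
python3 -m inch '0.02 0.03 -0.2 0 0 0;0 0 0 0 0 0'|f
python3 -m inch '0 0 -0.1 0 0 0;0 0 0 0 0 0'|f
python3 -m inch '0 0 -0.1 0 0 0;0 0 0 0 0 0;0 0 0 0 0 0'|f
python3 -m inch '0 0 -0.06 0 0 0;0 0 0 0 0 0;0 0 0 0 0 0'|f
```

```text
eef_pos: [0.4665, -0.2057, 0.1058] force: [-0.0, -0.5, -1.9] 
eef_pos: [0.4669, -0.2059, 0.103] force: [0.1, 0.4, -1.5] 
eef_pos: [0.4672, -0.2061, 0.1024] force: [-7.4, 4.8, 22.6] 
eef_pos: [0.4675, -0.2062, 0.1022] force: [-11.5, 7.3, 37.7]
```

```bash
f(){ grep -E 'eef|force'|tr '\n' ' ';echo; }
python3 -m inch '0 0 0.09 0 0 0;0 0 0 0 0 0'|f
python3 -m inch '-0.07 0 0 0 0 0;0 0 0 0 0 0'|f
python3 -m inch '0 0.06 0 0 0 0;0 0 0 0 0 0'|f
python3 -m inch '0.07 0 0 0 0 0;0 0 0 0 0 0'|f
python3 -m inch '0.07 0 0 0 0 0;0 0 0 0 0 0'|f
python3 -m inch '0 -0.06 0 0 0 0;0 0 0 0 0 0'|f
python3 -m inch '0 -0.06 0 0 0 0;0 0 0 0 0 0'|f
python3 -m inch '-0.07 0 0 0 0 0;0 0 0 0 0 0'|f
python3 -m inch '-0.07 0 0 0 0 0;0 0 0 0 0 0'|f
python3 -m inch '0.07 0.06 0 0 0 0;0 0 0 0 0 0'|f
python3 - <<'E'
from h import *
d=arm.grab_frame('scene'); P,uv=cloud(d)
m=(np.hypot(P[:,0]-.48,P[:,1]+.195)<.05)&(P[:,2]>.048)&(P[:,2]<.08); a=P[m]; print(len(a),a.mean(0).round(4),a.max(0).round(4))
E
```

```text
eef_pos: [0.4671, -0.2061, 0.1026] force: [-3.9, 3.3, 14.8] 
eef_pos: [0.4666, -0.206, 0.1027] force: [-0.5, 2.2, 9.2] 
eef_pos: [0.4666, -0.205, 0.1028] force: [-0.5, -3.8, 7.3] 
eef_pos: [0.4672, -0.2051, 0.1027] force: [-4.6, -0.8, 13.2] 
eef_pos: [0.4677, -0.205, 0.1026] force: [-9.3, -1.1, 17.8] 
eef_pos: [0.4677, -0.2057, 0.1025] force: [-9.8, 7.0, 20.6] 
eef_pos: [0.4686, -0.2072, 0.1025] force: [-6.0, 7.1, 17.8] 
eef_pos: [0.468, -0.2072, 0.1026] force: [-2.1, 7.1, 13.5] 
eef_pos: [0.4673, -0.2074, 0.1027] force: [1.7, 5.2, 9.6] 
eef_pos: [0.4679, -0.2068, 0.1027] force: [-2.1, -2.1, 11.5] 
221 [ 0.4781 -0.1908  0.0639] [ 0.4931 -0.1769  0.0798]
```

```bash
python3 -m inch '0 0 0.6 0 0 0;0 0 0.8 0 0 0;0 0 0.7 0 0 0;0.069 0.969 0 0 0 0.08;0.069 0.969 0 0 0 0.08;0.069 0.969 0 0 0 0.08;0.069 0.969 0 0 0 0.08;0.069 0.969 0 0 0 0.08;0.069 0.969 0 0 0 0.08;0.069 0.969 0 0 0 0.08;0.069 0.969 0 0 0 0.08;0.069 0.969 0 0 0 0.08'; python3 -m inch '0.069 0.969 0 0 0 0.08;0.069 0.969 0 0 0 0.08;0.069 0.969 0 0 0 0.08;0.069 0.969 0 0 0 0.08;0.069 0.969 0 0 0 0.08;0 0 0 0 0 0;0 0 -0.9 0 0 0;0 0 -0.9 0 0 0;0 0 -0.7 0 0 0;0 0 0 0 0 0;0 0 0 0 0 0'
```

```text
t: 31.52
eef_pos: [0.4851, 0.0567, 0.1637]
ee_rot: [2.96, 1.571, 3.102]
force: [0.3, 0.1, -2.8]
width: 0.0202
t: 32.9
eef_pos: [0.4961, 0.201, 0.0896]
ee_rot: [0.157, 1.57, 0.334]
force: [0.3, 0.5, -2.7]
width: 0.0196
```

```bash
python3 -m inch '0 0 -0.35 0 0 0;0 0 -0.15 0 0 0;0 0 -0.06 0 0 0;0 0 -0.03 0 0 0;0 0 0 0 0 0;0 0 0 0 0 0'; python3 -m inch '0 0 0 0 0 0;0 0 0 0 0 0;0 0 0 0 0 0' 0.55; python3 -m inch '0 0 0.9 0 0 0;0 0 0.9 0 0 0;0 0 0.2 0 0 0;-0.063 0.83 0 0 0 0.7;-0.063 0.83 0 0 0 0.7;-0.063 0.83 0 0 0 0.7;-0.063 0.83 0 0 0 0.7;0 0 0 0 0 0;0 0 0 0 0 0'
```

```text
t: 33.65
eef_pos: [0.4957, 0.2011, 0.073]
ee_rot: [-0.204, 1.57, -0.027]
force: [-7.2, -0.8, 16.5]
width: 0.0199
t: 34.02
eef_pos: [0.4958, 0.2011, 0.0711]
ee_rot: [-1.12, 1.571, -0.943]
force: [-0.0, 0.0, 0.3]
width: 0.0438
t: 35.15
eef_pos: [0.4878, 0.301, 0.1308]
ee_rot: [-2.809, 1.57, -2.387]
force: [0.2, 0.1, -0.3]
width: 0.0481
```

```bash
python3 -m inch '0.03 0 -0.7 0 0 0;0 0 -0.8 0 0 0;0 0 -0.43 0 0 0;0 0 0 0 0 0;0 0 0 0 0 0';python3 -m inch '0 0 0 0 0 0;0 0 0 0 0 0;0 0 0 0 0 0;0 0 0 0 0 0;0 0 0 0 0 0' 0 50; python3 -m inch '0 0 0.5 0 0 0;0 0 0.9 0 0 0;0 0 0.9 0 0 0;0 0 0.8 0 0 0;0 0 0 0 0 0'
python3 - <<'E'
from m import *
E
python3 view.py top c5 200 370 230 320 4.5
```

```text
t: 35.78
eef_pos: [0.4895, 0.301, 0.074]
ee_rot: [0.212, 1.57, 0.633]
force: [-0.5, 0.1, 0.8]
width: 0.048
t: 36.4
eef_pos: [0.4891, 0.3008, 0.0734]
ee_rot: [0.414, 1.571, 0.835]
force: [-0.1, 0.3, 1.3]
width: 0.0198
t: 37.02
eef_pos: [0.4898, 0.3015, 0.1687]
ee_rot: [0.398, 1.567, 0.819]
force: [-0.1, -0.1, -3.2]
width: 0.0198
top 0.31 few 3
top sock 0.2 top n 94 [0.4949 0.1994 0.1091] [495.  199.5] [19.5 19.9] 11.7 body n 307 [0.4938 0.1984 0.0672]
top 0.105 few 0
top ring ((485.1112365722656, -208.52174377441406), (81.79253387451172, 119.28011322021484), 86.68194580078125) 0.024009953444317646
top bed ((497.19818115234375, -202.85069274902344), (169.1848907470703, 270.27886962890625), 4.290750980377197) 0.023383264061197246
top tray ((505.27545166015625, 203.35215759277344), (149.53817749023438, 320.5343322753906), 3.899714469909668)
top nut z quant 218 [0.0294 0.0345 0.0366 0.0392 0.0415 0.0437] [ 0.4675 -0.2047  0.0365] [0.052 0.048 0.012]
scene sock 0.31 top n 153 [0.5069 0.3079 0.1092] [502.2 301.8] [25.  53.3] 0.7 body n 0 
scene sock 0.2 top n 111 [0.4968 0.2018 0.1062] [495.7 201.2] [21.8 20.2] 8.8 body n 341 [0.5015 0.2047 0.0652]
scene 0.105 few 0
scene ring ((481.4933166503906, -209.35086059570312), (78.92843627929688, 118.24947357177734), 71.03562927246094) 0.021175246367908077
scene bed ((499.8449401855469, -198.5689697265625), (170.0489044189453, 268.75927734375), 4.1668853759765625) 0.02093559771953511
scene tray ((506.09521484375, 204.77978515625), (150.8140106201172, 317.3985900878906), 3.670973539352417)
scene nut z quant 135 [0.0294 0.0319 0.0337 0.0352 0.0379 0.0414] [ 0.4698 -0.2008  0.0336] [0.033 0.039 0.011]
```

View pics/c5.png

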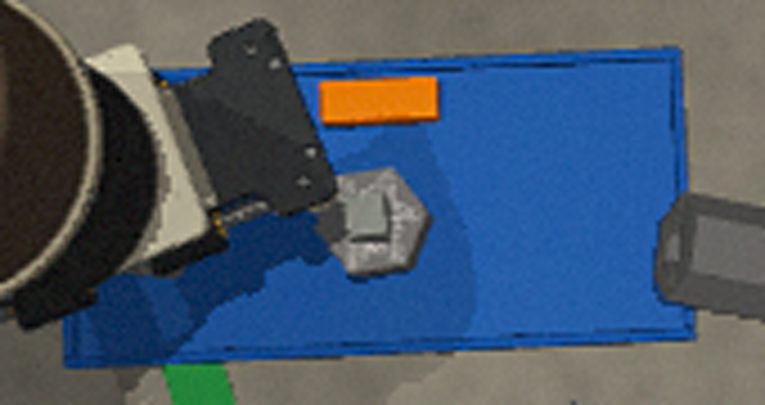

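The right socket has been knocked over, lying at about `top` (365,285). I carried the middle one over it too low. I'll look at how it lies.

```bash
python3 - <<'E'
from h import *
t=arm.grab_frame('top'); s=arm.grab_frame('scene')
a=cv2.resize(t['frame'][250:325,325:425,::-1],None,fx=4,fy=4,interpolation=cv2.INTER_CUBIC)
b=cv2.resize(s['frame'][130:230,270:400,::-1],None,fx=4,fy=4,interpolation=cv2.INTER_CUBIC)[:, :400]
b=cv2.resize(s['frame'][140:240,290:390,::-1],None,fx=4,fy=4,interpolation=cv2.INTER_CUBIC)
o=np.zeros((400,800,3),np.uint8); o[:300,:400]=a; o[:,400:]=b; cv2.imwrite('pics/c6.png',o)
for n,d in(('t',t),('s',s)):
    P,uv=cloud(d); m=(abs(P[:,0]-.48)<.09)&(P[:,1]>-.06)&(P[:,1]<.15)&(P[:,2]>.016)&(P[:,2]<.09)
    a=P[m]; print(n,len(a),a.min(0).round(3),a.max(0).round(3),cv2.minAreaRect((a[:,:2]*1000).astype(np.float32)))
    mu=a.mean(0); w,v=np.linalg.eigh(np.cov((a-mu).T)); ax=v[:,2]; print('mean',mu.round(4),'axis',ax.round(3))
    p=(a-mu)@ax
    for q in np.arange(-.07,.07,.01):
        k=(p>=q)&(p<q+.01)
        if k.sum()>3: print(round(q*1000),k.sum(),'zmax',np.quantile(a[k,2],.95).round(4),'ctr',a[k].mean(0).round(3), 'w',np.ptp(np.c_[a[k,0],a[k,1]]@[-ax[1],ax[0]]).round(3))
E
```

```text
t 951 [ 0.434 -0.048  0.016] [0.569 0.15  0.073] ((461.48822021484375, 43.324005126953125), (141.33421325683594, 169.5587158203125), 53.73682403564453)
mean [0.4805 0.0197 0.0443] axis [-0.049  0.998  0.039]
-70 33 zmax 0.0252 ctr [ 0.473 -0.044  0.022] w 0.021
-60 36 zmax 0.0274 ctr [ 0.474 -0.035  0.025] w 0.018
-50 41 zmax 0.0322 ctr [ 0.475 -0.025  0.028] w 0.02
-40 47 zmax 0.0481 ctr [ 0.482 -0.014  0.038] w 0.036
-30 94 zmax 0.0531 ctr [ 0.48  -0.005  0.046] w 0.054
-20 99 zmax 0.0565 ctr [0.479 0.004 0.048] w 0.054
-10 112 zmax 0.0594 ctr [0.481 0.014 0.051] w 0.054
0 109 zmax 0.0625 ctr [0.481 0.024 0.054] w 0.056
10 111 zmax 0.0674 ctr [0.483 0.034 0.058] w 0.056
20 157 zmax 0.0686 ctr [0.492 0.045 0.046] w 0.128
30 75 zmax 0.0525 ctr [0.48  0.054 0.035] w 0.058
60 6 zmax 0.0189 ctr [0.441 0.082 0.017] w 0.002
70 4 zmax 0.0174 ctr [0.439 0.095 0.017] w 0.004
s 767 [ 0.44  -0.046  0.016] [0.569 0.139 0.067] ((466.0298767089844, 38.82054138183594), (138.9193115234375, 154.7130126953125), 56.568382263183594)
mean [0.4876 0.0267 0.0431] axis [-0.03  -0.995 -0.095]
-40 26 zmax 0.0343 ctr [0.477 0.06  0.026] w 0.058
-30 216 zmax 0.06 ctr [0.486 0.052 0.041] w 0.127
-20 121 zmax 0.0641 ctr [0.49  0.042 0.05 ] w 0.068
-10 81 zmax 0.0613 ctr [0.493 0.031 0.051] w 0.039
0 71 zmax 0.0579 ctr [0.492 0.021 0.05 ] w 0.039
10 66 zmax 0.0546 ctr [0.491 0.011 0.047] w 0.041
20 70 zmax 0.0518 ctr [0.489 0.002 0.044] w 0.04
30 56 zmax 0.0491 ctr [ 0.488 -0.007  0.041] w 0.04
50 22 zmax 0.0271 ctr [ 0.476 -0.027  0.024] w 0.021
60 25 zmax 0.0258 ctr [ 0.475 -0.036  0.022] w 0.018
70 11 zmax 0.0209 ctr [ 0.473 -0.043  0.02 ] w 0.018
```

View pics/c6.png

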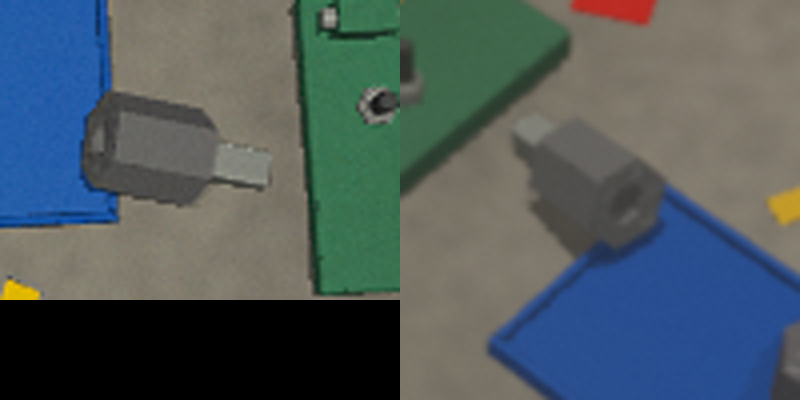

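The toppled socket leans on the tray's right rim. Its mouth is up inside the tray, with a small bore visible, and its adapter points to -y, low near (0.474,-0.035). My plan is:
1. Put the held socket back.
2. Pinch the toppled one lightly by its adapter and lift it so that it swings upright.
3. Stand it on the tray.

```bash
python3 -m inch '0 0 -0.9 0 0 0;0 0 -0.9 0 0 0;0 0 -0.9 0 0 0;0 0 -0.35 0 0 0;0 0 -0.13 0 0 0;0 0 0 0 0 0;0 0 0 0 0 0'; python3 -m inch '0 0 0 0 0 0;0 0 0 0 0 0;0 0 0 0 0 0' 0.55;  python3 -m inch '0 0 0.9 0 0 0;0 0 0.9 0 0 0;0 0 0.6 0 0 0;-0.045 -0.98 0 0 0 0.97;-0.045 -0.98 0 0 0 0.97;-0.045 -0.98 0 0 0 0.97;-0.045 -0.98 0 0 0 0.97;-0.045 -0.98 0 0 0 0.97;-0.045 -0.98 0 0 0 0.97;-0.045 -0.98 0 0 0 0.97;-0.045 -0.98 0 0 0 0.97;-0.045 -0.98 0 0 0 0.97'; python3 -m inch '-0.045 -0.98 0 0 0 0.97;-0.045 -0.98 0 0 0 0.97;-0.045 -0.98 0 0 0 0.97;0 0 0 0 0 0;0 0 0 0 0 0'
```

```text
t: 38.15
eef_pos: [0.489, 0.3001, 0.0732]
ee_rot: [-1.627, 1.57, -1.205]
force: [-6.6, -4.4, 17.3]
width: 0.0197
t: 38.52
eef_pos: [0.4892, 0.3009, 0.0709]
ee_rot: [-0.228, 1.571, 0.194]
force: [-0.3, 0.9, 0.6]
width: 0.0439
t: 40.02
eef_pos: [0.4768, 0.0352, 0.1429]
ee_rot: [-1.214, 1.571, -0.028]
force: [0.0, -0.0, 0.1]
width: 0.0481
t: 40.65
eef_pos: [0.4729, -0.052, 0.1428]
ee_rot: [-0.597, 1.571, 0.839]
force: [0.5, -0.7, -0.4]
width: 0.0482
```

```bash
python3 -m inch '0.05 0.6 0 0 0 0.2;0 0 -0.9 0 0 0;0 0 -0.9 0 0 0;0 0 -0.9 0 0 0;0 0 -0.9 0 0 0;0 0 -0.6 0 0 0;0 0 -0.35 0 0 0;0 0 0 0 0 0;0 0 0 0 0 0'; python3 -m inch '0 0 0 0 0 0;0 0 0 0 0 0;0 0 0 0 0 0;0 0 0 0 0 0;0 0 0 0 0 0' 0 5
```

```text
t: 41.78
eef_pos: [0.4749, -0.0337, 0.007]
ee_rot: [-1.221, 1.57, 0.234]
force: [0.1, 0.3, 0.0]
width: 0.0484
t: 42.4
eef_pos: [0.4744, -0.0341, 0.0065]
ee_rot: [-1.333, 1.571, 0.121]
force: [0.0, -0.6, 2.7]
width: 0.0209
```

```bash
python3 -m inch '0 0 0.4 0 0 0;0 0.1 0.4 0 0 0;0 0.15 0.4 0 0 0;0 0.25 0.4 0 0 0;0 0.3 0.4 0 0 0;0 0.4 0.4 0 0 0;0 0.4 0.3 0 0 0;0 0.4 0.2 0 0 0;0 0 0 0 0 0'; python3 view.py scene c7 290 410 110 230 4.5
```

```text
t: 43.52
eef_pos: [0.4746, 0.0271, 0.0938]
ee_rot: [-0.967, 1.57, 0.489]
force: [0.2, 1.3, -1.8]
width: 0.0197
```

View pics/c7.png

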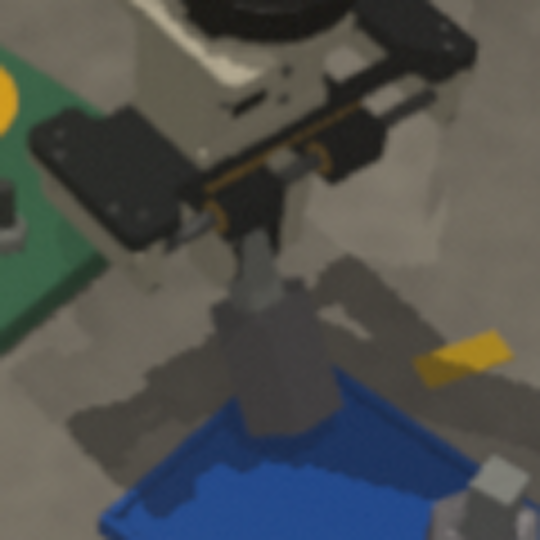

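The socket hangs from its adapter, tilted about 20°. I'll move it over the tray floor, touch down, and tip it upright by moving +y.

```bash
python3 -m inch '0 0 0.4 0 0 0;0.05 0.2 0.4 0 0 0;0.1 0.5 0 0 0 0;0.15 0.5 0 0 0 0;0.1 0.33 0 0 0 0;0 0 0 0 0 0;0 0 -0.4 0 0 0;0 0 -0.2 0 0 0;0 0 -0.1 0 0 0;0 0 0 0 0 0'; python3 -m inch '0 0 -0.1 0 0 0;0 0 0 0 0 0'
```

```text
t: 44.82
eef_pos: [0.4866, 0.0718, 0.0964]
ee_rot: [-1.079, 1.57, 0.375]
force: [-1.1, 1.1, 2.3]
width: 0.02
t: 45.08
eef_pos: [0.4867, 0.0719, 0.0936]
ee_rot: [-0.948, 1.57, 0.506]
force: [-1.9, 1.9, 3.7]
width: 0.0197
```

```bash
python3 -m inch '0 0.2 0 0 0 0;0 0.2 0 0 0 0;0 0.2 0 0 0 0;0 0.2 -0.02 0 0 0;0 0.2 -0.02 0 0 0;0 0 0 0 0 0'; python3 - <<'E'
from h import *
for n in('scene','top'):
    d=arm.grab_frame(n); P,uv=cloud(d)
    m=(abs(P[:,0]-.487)<.045)&(abs(P[:,1]-.1)<.05)&(P[:,2]>.012)&(P[:,2]<.075); a=P[m]
    for z in(.012,.024,.036,.048,.06):
        k=a[(a[:,2]>z)&(a[:,2]<z+.012)]
        if len(k)>5: print(n,z,len(k),k.mean(0).round(4),k[:,:2].min(0).round(3),k[:,:2].max(0).round(3))
E
python3 view.py scene c8 310 430 140 260 4.5
```

```text
t: 45.82
eef_pos: [0.4863, 0.1023, 0.0921]
ee_rot: [2.147, 1.571, -2.681]
force: [-0.1, 0.0, -2.8]
width: 0.0198
scene 0.012 79 [0.4989 0.1043 0.0174] [0.442 0.05 ] [0.53  0.133]
scene 0.024 82 [0.4995 0.1088 0.0298] [0.474 0.073] [0.512 0.124]
scene 0.036 84 [0.5008 0.1084 0.0425] [0.473 0.074] [0.513 0.124]
scene 0.048 74 [0.4995 0.1108 0.0543] [0.475 0.076] [0.513 0.126]
scene 0.06 216 [0.494  0.1095 0.0684] [0.462 0.076] [0.514 0.126]
top 0.012 8 [0.4443 0.056  0.0161] [0.443 0.052] [0.445 0.061]
```

View pics/c8.png

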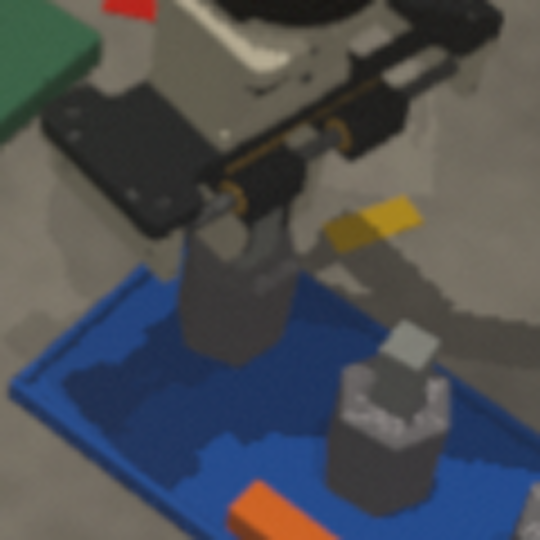

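The socket is now practically upright, hanging just above the floor. I'll lower it until it touches and release it.

```bash
python3 -m inch '0 0 -0.07 0 0 0;0 0 -0.07 0 0 0;0 0 0 0 0 0'; python3 -m inch '0 0 -0.07 0 0 0;0 0 0 0 0 0'
```

```text
t: 46.35
eef_pos: [0.4863, 0.1017, 0.0878]
ee_rot: [2.331, 1.57, -2.498]
force: [0.0, -0.1, -2.6]
width: 0.0198
t: 46.6
eef_pos: [0.4867, 0.1017, 0.0864]
ee_rot: [-1.632, 1.57, -0.177]
force: [-0.9, -1.2, 3.6]
width: 0.0198
```

```bash
python3 -m inch '0 0 0 0 0 0;0 0 0 0 0 0;0 0 0 0 0 0' 0.55 50;  python3 -m inch '0 0 0.5 0 0 0;0 0 0.8 0 0 0;0 0 0.7 0 0 0;0.01 0.83 0 0 0 -0.98;0.01 0.83 0 0 0 -0.98;0.01 0.83 0 0 0 -0.98;0.01 0.83 0 0 0 -0.98;0.01 0.83 0 0 0 -0.98;0.01 0.83 0 0 0 -0.98;0.01 0.83 0 0 0 -0.98;0.01 0.83 0 0 0 -0.98;0 0 0 0 0 -0.98'; python3 -m inch '0 0 0 0 0 -0.98;0 0 0 0 0 -0.98;0 0 0 0 0 -0.98;0 0 0 0 0 0'; python3 - <<'E'
from h import *
d=arm.grab_frame('scene'); P,uv=cloud(d)
for x0,y0 in((.487,.103),(.496,.2)):
  for lo,hi in((.1,.118),(.058,.074)):
    a=P[(abs(P[:,0]-x0)<.045)&(abs(P[:,1]-y0)<.045)&(P[:,2]>lo)&(P[:,2]<hi)]
    print(y0,len(a),a.mean(0).round(4),cv2.minAreaRect((a[:,:2]*1000).astype(np.float32)))
E
```

```text
t: 46.98
eef_pos: [0.4864, 0.1019, 0.0858]
ee_rot: [-0.434, 1.571, 1.02]
force: [0.1, 0.5, 0.3]
width: 0.0438
t: 48.48
eef_pos: [0.489, 0.3028, 0.1468]
ee_rot: [-0.004, 1.57, 0.68]
force: [0.2, 0.0, -0.3]
width: 0.048
t: 48.98
eef_pos: [0.4889, 0.3012, 0.1468]
ee_rot: [0.335, 1.57, 0.764]
force: [0.3, -0.2, 0.0]
width: 0.0484
0.103 97 [0.487  0.0976 0.106 ] ((485.4021301269531, 97.54263305664062), (21.05740737915039, 20.39196014404297), 85.33209228515625)
0.103 287 [0.4912 0.102  0.0652] ((486.96368408203125, 99.53538513183594), (51.14065170288086, 48.472415924072266), 51.523040771484375)
0.2 97 [0.4975 0.2016 0.1065] ((495.8374938964844, 201.1334991455078), (21.741239547729492, 19.75322151184082), 7.808553218841553)
0.2 329 [0.5012 0.2045 0.065 ] ((496.88470458984375, 202.31756591796875), (50.7046012878418, 48.751949310302734), 39.766929626464844)
```

```bash
python3 -m inch '0.01 0 -0.9 0 0 0;0 0 -0.9 0 0 0;0 0 -0.65 0 0 0;0 0 0 0 0 0;0 0 0 0 0 0';python3 -m inch '0 0 0 0 0 0;0 0 0 0 0 0;0 0 0 0 0 0;0 0 0 0 0 0;0 0 0 0 0 0' 0 60; python3 -m inch '0 0 0.5 0 0 0;0 0 0.9 0 0 0;0 0 0.9 0 0 0;0 0 0.9 0 0 0;0 0 0.9 0 0 0;0 0 0 0 0 0;0 0 0 0 0 0'
```

```text
t: 49.65
eef_pos: [0.4895, 0.3014, 0.0733]
ee_rot: [0.14, 1.57, 0.569]
force: [0.3, -0.5, -0.1]
width: 0.048
t: 50.28
eef_pos: [0.4891, 0.301, 0.0725]
ee_rot: [-0.006, 1.571, 0.422]
force: [-1.0, -0.1, 1.6]
width: 0.0195
t: 51.15
eef_pos: [0.4884, 0.3007, 0.1948]
ee_rot: [2.924, 1.57, -2.932]
force: [0.1, -0.8, -3.7]
width: 0.0194
```

```bash
python3 -m inch '-0.042 -0.993 0 0 0 0.116;-0.042 -0.993 0 0 0 0.116;-0.042 -0.993 0 0 0 0.116;-0.042 -0.993 0 0 0 0.116;-0.042 -0.993 0 0 0 0.116;-0.042 -0.993 0 0 0 0.116;-0.042 -0.993 0 0 0 0.116;-0.042 -0.993 0 0 0 0.116;-0.042 -0.993 0 0 0 0.116;-0.042 -0.993 0 0 0 0.116;-0.042 -0.993 0 0 0 0.116;-0.042 -0.993 0 0 0 0.116'; python3 -m inch '-0.042 -0.993 0 0 0 0.116;-0.042 -0.993 0 0 0 0.116;-0.042 -0.993 0 0 0 0.116;-0.042 -0.993 0 0 0 0.116;-0.042 -0.993 0 0 0 0.116;0 0 0 0 0 0;0 0 -0.9 0 0 0;0 0 -0.9 0 0 0;0 0 -0.9 0 0 0;0 0 0 0 0 0;0 0 0 0 0 0;0 0 0 0 0 0'
```

```text
t: 52.65
eef_pos: [0.4729, -0.0575, 0.1942]
ee_rot: [2.729, 1.569, -3.004]
force: [1.0, 0.3, -3.1]
width: 0.0198
t: 54.15
eef_pos: [0.4684, -0.2054, 0.1155]
ee_rot: [-0.728, 1.569, -0.127]
force: [0.3, 0.2, -2.0]
width: 0.0194
```

```bash
f(){ grep -E 'eef|force'|tr '\n' ' ';echo; }
python3 -m inch '-0.04 -0.01 -0.27 0 0 0;0 0 0 0 0 0'|f
python3 -m inch '0 0 -0.13 0 0 0;0 0 0 0 0 0'|f
python3 -m inch '0 0 -0.1 0 0 0;0 0 0 0 0 0;0 0 0 0 0 0'|f
python3 -m inch '0 0 -0.06 0 0 0;0 0 0 0 0 0;0 0 0 0 0 0'|f
```

```text
eef_pos: [0.4658, -0.2056, 0.1058] force: [-0.7, -0.2, -3.5] 
eef_pos: [0.4662, -0.2057, 0.102] force: [0.4, 0.4, -3.2] 
eef_pos: [0.467, -0.2056, 0.0995] force: [2.0, 1.7, -2.4] 
eef_pos: [0.4674, -0.2054, 0.0979] force: [2.7, 4.4, -0.6]
```

It's going below nut-top level, so this one fits. I'll push it home.

```bash
f(){ grep -E 'eef|force'|tr '\n' ' ';echo; }
python3 -m inch '0 0 -0.1 0 0 0;0 0 -0.1 0 0 0;0 0 0 0 0 0'|f
python3 -m inch '0 0 -0.1 0 0 0;0 0 -0.06 0 0 0;0 0 0 0 0 0;0 0 0 0 0 0'|f
python3 -m inch '0 0 -0.08 0 0 0;0 0 0 0 0 0;0 0 0 0 0 0'|f
```

```text
eef_pos: [0.4672, -0.2052, 0.0914] force: [4.7, 3.7, -3.6] 
eef_pos: [0.4676, -0.2053, 0.0884] force: [-0.5, 9.7, 16.4] 
eef_pos: [0.4678, -0.2054, 0.0883] force: [-7.7, 14.8, 39.7]
```

```bash
python3 -m inch '0 0.02 0.05 0 0 0;0 0 0 0 0 0;0 0 0 0 0 0'; python3 - <<'E'
from h import *
d=arm.grab_frame('scene'); t=arm.grab_frame('top')
c=cv2.resize(d['frame'][90:300,180:480,::-1],None,fx=2.6,fy=2.6,interpolation=cv2.INTER_CUBIC)
cv2.imwrite('pics/c9.png',c)
for x in('washer','chalk_box','tape','glue_stick'):
    for o in arm.place_of(d,x)[:1]: print(x,(np.array(o['position'])*[640,480]).round(0))
P,uv=cloud(d)
for x0,y0 in((.487,.1),(.496,.2)):
  for lo,hi in((.1,.118),(.058,.074)):
    a=P[(abs(P[:,0]-x0)<.045)&(abs(P[:,1]-y0)<.045)&(P[:,2]>lo)&(P[:,2]<hi)]
    print(y0,len(a),a.mean(0).round(4))
E
```

```text
t: 57.02
eef_pos: [0.4677, -0.2053, 0.0883]
ee_rot: [-0.94, 1.568, -0.338]
force: [-2.1, 7.4, 22.1]
width: 0.0195
washer [243. 146.]
chalk_box [374. 261.]
tape [236. 255.]
glue_stick [291. 281.]
0.1 92 [0.4868 0.0979 0.1061]
0.1 290 [0.4915 0.102  0.0653]
0.2 109 [0.4966 0.2018 0.1063]
0.2 336 [0.5012 0.2046 0.0652]
```

View pics/c9.png

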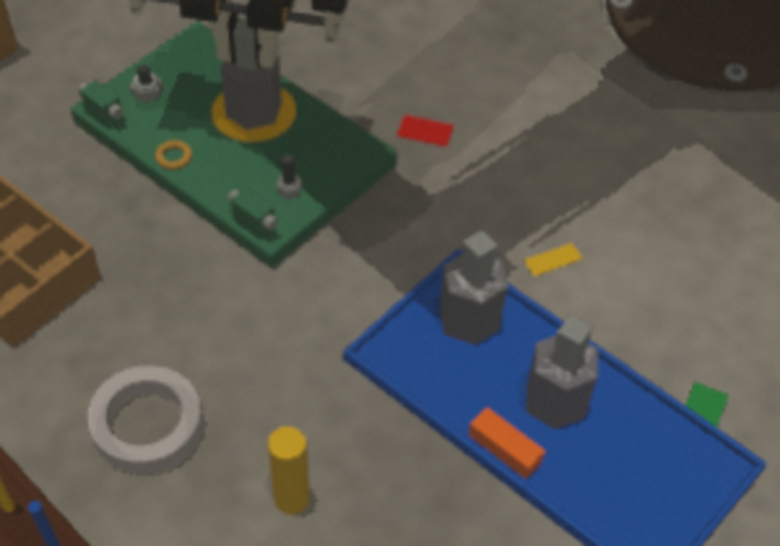

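The picture shows the gripped socket seated in the yellow ring at crop (253,95). The other two stand upright on the tray at (473,290) and (560,370), and the bystanders in view have not moved.

```bash
python3 -c "
from station import arm
print(arm.job_done())"
```

```text
the job is handed in; nothing more can be done
None
```

The fitting socket, the one that stood leftmost on the tray, is seated on the ringed nut and still gripped. I handed the job in at about t = 57 s; it reports no verdict.

- **Trying the sockets:** The right-hand and middle sockets both stopped with their rims about 13 mm above the bed, on top of the nut, even after small sideways searches. The left-hand one went all the way down. Its fingertip height was 88.3 mm, against 88.5 mm worked out for the rim on the bed. It pressed down with about 22 N, with the fingers closed to 19.5 mm on the adapter.
- **Mishap:** I lifted the middle socket too low on its way across and knocked over the right-hand one, which had just been put back. I picked it up lightly by its adapter, let it swing down and stood it back on the tray. In the last depth check and picture, both non-fitting sockets stand upright on the tray floor.
- **Bystanders:** The washer, chalk box, tape and glue stick were found within about 4 pixels of their first positions. I did not re-measure the paint bottle, egg tray or mug, but the arm was never near them.
- **Disagreements:** The two cameras differed by about 2 mm on positions, so I used their average. The first socket also slid about 3 mm in the grip during its search, which made that test less certain. When it lay toppled, its visible bore looked like the 20 mm one, which supports the result.

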